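Ring for the inspector and present the nuts in the tote's red corner

ROBOT

A 6-joint arm with a two-finger parallel gripper is mounted at the origin on the work surface. World frame = base frame: x ahead of the robot, y to its left, z up, the work surface at z = 0. Lengths are in mm, angles in degrees, forces in N, time in s.
With the tool pointing down it reaches from about 325 to 775 mm from the base axis. Payload 5.5 kg.
Tool frame: the origin (TCP) lies midway between the tips of the shut fingers; the grasp point (between the pads) lies 19 mm behind it; z points along the fingers, y is the line along which they close (so a half turn about z gives the same grasp; the last joint's range is limited). The gripper opens to 85 mm and grips with 20 to 120 N. Pads are 22 mm wide; open, the fingers measure 114 mm over their backs; the gripper's body (76 mm by 85 mm) begins 54 mm behind the grasp point. The pads swing forward as they close: fully open they stand 13 mm farther back than shut.
Start: joints at [66.308, 5.22, 70.514, -0, 104.267, -3.249], TCP at [209.572, 562.224, 231.275] pointing down, gripper open.
Joint ranges: [-164.24, 164.24], [-49.07, 125.15], [9.68, 141.18], [-86.29, 266.29], [3.28, 154.24], [-151.56, 151.56]. Speed limits (degrees/s): [147.25, 147.25, 172.46, 180, 180, 180].

INTERFACE

Orientations are given as [roll, pitch, yaw] about the fixed x, y, z axes, in that order (R = Rz(yaw) Ry(pitch) Rx(roll)).
In Python, from workcell import ctrl, camera, spot_in, cut_out, pinpoint gives the robot as it stands.
- The arm moves only by the tool apply_moves, never from a script. Its arguments are lists of equal length, an entry for each row: "claw": the gripper's target within -1 to 1 (shut at 1, half-way at 0, fully open at -1); "slide": the shift along the world's x, y, z in cm, a list of three; "turn": the turn, a rotation vector about the world's x, y, z in rad, a list of three. In form: {"claw": [claw, ...], "slide": [[x, y, z], ...], "turn": [[wx, wy, wz], ...]}. A call has 1 to 20 rows; each row shifts and turns the commanded pose from where the row before left it; what a row does not reach is not made up. A row lasts 1/12 s, in which the tool goes at most 41.7 mm and 7.16 degrees, less where a joint would pass 70% of its speed; a pose out of reach is approached as far as the arm can. A call is refused whole if a number of a shift passes 4.17 or a number of a turn 0.125, either way. A call with a gripper value outside its range is refused whole. The fingers move at their own pace and stop on an object; "grip_force" is the grip in N (left out, the last holds). Time passes only in rows, so rows that do not move let the fingers close. It gives the time, the measured TCP pose, the force, the opening and the grip force at its end, in the units of the state.
- ctrl.get_obs(): the state, without advancing time (a new reading comes with each control period).
- camera(name): name is "scene" or "top"; returns a dict with "pixels" (420x560x3 uint8, red, green, blue), "fx", "fy", "cx", "cy" (pixels), "k1" (the pictures are not rectified: a ray, as slopes to the right and down, at radius r is drawn at 1 + k1 r^2 times it, then the intrinsics apply), "T" (4x4, takes a point from camera to world coordinates). Camera axes: x right, y up, looking along -z (the intrinsics and any distortion apply to the point x, -y, -z); pixel columns grow to the right and rows downward; lengths in mm; the calibration is good to about 2 mm. A picture is of the moment at which its call begins. There is no depth.
- ctrl.hand_in(): hands the job in; it is judged then, once.
Trained networks look in the newest picture that a camera, given by its name, has taken for a name from the list of things; names that differ only in an ending like _2 or _b are one class to them, and where a whole thing is asked for, a point or a joint stands for the part that bears it (a point fixed in the world has none). Each returns a list of dicts, best first, with "score" (0 to 1); they miss things now and then, are a little off and sometimes report something else, mostly with a low value. They report only what shows in the picture. A call takes as long as a camera call.
- spot_in(camera, name): "position" ([x, y, z] in mm, in the coordinates of the camera as it stood for that picture, good to about 4 mm: the middle of the surface that is visible of it).
- cut_out(camera, name): "pixels" (420x560 bool, what is visible of it).
- pinpoint(camera, name): "position" ([x, y, z] in mm, in the coordinates of the camera as it stood for that picture, good to about 4 mm: a listed point, or the origin of a listed thing).
The state is a dict: "t": time; "q": joint angles; "qvel": joint speeds; "effort": joint torques, N m; "position": TCP position; "tool_rot": TCP orientation; "force": force on the tool from outside, world axes, zero at the start; "moment": the same for the moment, N m; "grip_width": finger opening in mm; "gripper_force": force on a finger pad.
Only numpy, scipy, OpenCV 4.12 (cv2) and the standard library are available. Lean on these libraries where they do the work, as an engineer would, in place of code of your own. Each camera call takes 0.05 s, during which the arm holds its last target. There are 200 camera calls.

TASK

The batch of nuts is ready to be inspected: first, with the tote still flat on the bench, ring for the inspector by pressing the call bell's plunger all the way down to its stop. Then take the white tote by its blue grip fin and raise that end until the tote is tilted by about 35 degrees towards its red corner and all four nuts have slid down together into the red corner. Finish while still holding the tote tilted and steady in the gripper, with all the nuts in it and the other things on the bench left where they are.

Things in the scene. Friction and masses are not known exactly. Their poses are not given: they have to be found in the camera images.
- tote: loose white open tote, 176 (x) x 176 (y) x 65 mm, walls and floor 5 mm thick, 0.45 kg (varies by a fifth); origin at the centre of its underside, z up out of its mouth. The corner at +x +y is painted red; a blue upright grip fin stands outside the opposite corner (-x -y), in the vertical plane of the diagonal that joins the two corners. Raising the fin tips the tote about the red bottom corner, which stays on the bench
- tote_grip (a point): grip point in the blue fin, 136 mm from the tote's middle, 95 mm above its underside. The fin is 12 mm thick across the diagonal (pinch it so from above), 34 mm long along it (118 to 152 mm from the middle); flat top 115 mm above the underside, 50 above the rim. Gripped lightly (12 N) the tote pivots between the pads while the gripper points down; a hard grip brakes that and lifts the foot
- tote_corner (a point): the inner corner of the tote's floor at the red corner (on the top of the floor), where the nuts must gather
- tote_foot (a point): the outer bottom corner of the tote below the red corner, 124 mm from its middle along the diagonal, opposite the fin: the point about which the tote tips
- nut0: loose oiled steel hex nut, 24 mm across flats, 13 mm thick, 33 g, lying flat in the tote; origin at the centre of its underside. Begins to slide at a tilt of about 7 to 12 degrees, where it rubs along a wall only at up to 20; 35 brings it into the corner
- nut1: loose oiled steel hex nut, 24 mm across flats, 13 mm thick, 33 g, lying flat in the tote; origin at the centre of its underside. Begins to slide at a tilt of about 7 to 12 degrees, where it rubs along a wall only at up to 20; 35 brings it into the corner
- nut2: loose oiled steel hex nut, 24 mm across flats, 13 mm thick, 33 g, lying flat in the tote; origin at the centre of its underside. Begins to slide at a tilt of about 7 to 12 degrees, where it rubs along a wall only at up to 20; 35 brings it into the corner
- nut3: loose oiled steel hex nut, 24 mm across flats, 13 mm thick, 33 g, lying flat in the tote; origin at the centre of its underside. Begins to slide at a tilt of about 7 to 12 degrees, where it rubs along a wall only at up to 20; 35 brings it into the corner
- bell: fixed call bell: steel dome on a black base 84 mm across, dome top 50 mm above the bench, black plunger on top; origin centre of underside; stands to the left or the right
- bell_top (a point): centre of the top of the bell's plunger head (24 mm across), 72 mm above the bench at rest; moves with the plunger
- bell_plunger (a joint): how far the plunger is pressed down, in m: 0 at rest, 0.008 at its stop; spring force 2 N at rest to 6 N at the stop; it springs back
- pocket_block: loose bystander: open aluminium block with three pockets, 60 x 96 x 45 mm, origin centre of underside
- pocket_pair: loose bystander: open aluminium block with two pockets, 60 x 66 x 45 mm, origin centre of underside
- glue_bottle: loose bystander: red bottle, 42 mm across, 105 mm tall, origin centre of underside
- spray_can: loose bystander: black and grey can, 62 mm across, 145 mm tall, origin centre of underside
- wrench: loose bystander: steel wrench 170 mm long lying flat along its x axis, on the bench in front of the robot
- flange: loose bystander: steel ring 110 mm across, 22 mm tall, origin centre of underside
- marker_stick: loose bystander: black stick 130 x 14 x 12 mm lying along its x axis, origin centre of underside

How it is judged:
By the outcome, as a careful person would: the job done as asked, in the order asked, and still so for the second after the job is handed in, while the arm keeps its last pose, push and grip.
It also fails if it takes over 58 s, if anything falls off the work surface, if the arm or the gripper's body presses on something with over 40 N, if the wrist force passes 120 N, or if a joint passes its speed limit or range.

## Working session

There is one attempt and no reset: what is moved stays moved. The work goes in short steps, Python scripts to look and compute and a tool call to move; the robot and the scene stay as the last step left them, time stands still between calls to the robot, and variables do not carry over. Pictures are saved under pics/ and viewed, at most 10 in all, crops included, and the job is handed in when it is done.

Besides the shell and the picture viewer there is one more tool, called as name(argument=value, ...) on one line, values as JSON. apply_moves: Moves the arm, as the interface text tells. Its arguments: {"type":"object","properties":{"claw":{"type":"array"},"slide":{"type":"array"},"turn":{"type":"array"},"grip_force":{"type":"number"}},"required":["claw","slide","turn"]}

```bash
mkdir -p pics
cat > h.py <<'E'
import numpy as np, cv2
from workcell import ctrl, camera, spot_in, cut_out, pinpoint
def W(c,p): return (c["T"]@np.r_[p,1])[:3]
def ray(c,u,v,z):
    k=np.array([[c["fx"],0,c["cx"]],[0,c["fy"],c["cy"]],[0,0,1.]])
    a,b=cv2.undistortPoints(np.array([[[u,v]]],float),k,np.array([c["k1"],0,0,0.]))[0,0]
    o=c["T"][:3,3]; d=c["T"][:3,:3]@np.array([a,-b,-1]); return o+d*(z-o[2])/d[2]
def save(c,n): cv2.imwrite("pics/"+n,c["pixels"][:,:,::-1])
E
python3 - <<'E'
from h import *
np.set_printoptions(precision=1,suppress=True)
for n in("scene","top"):
    c=camera(n); save(c,n+"0.png")
    print(n,c["T"][:3,3])
    for o in("tote","tote_grip","tote_corner","tote_foot","bell","bell_top","nut0","pocket_block","pocket_pair","glue_bottle","spray_can","wrench","flange","marker_stick"):
        print(o,[(round(d["score"],2),W(c,d["position"])) for d in pinpoint(n,o)[:4]])
o=ctrl.get_obs();print(o["t"],o["position"],o["tool_rot"],o["grip_width"])
E
```

```text
scene [1193.  641.  847.]
tote [(0.94, array([575. ,  23.2,   2.4]))]
tote_grip [(0.66, array([447.6,  47.5,  93.6]))]
tote_corner [(0.64, array([692.7,  -4.8,   8.9])), (0.54, array([ 628.9, -337.7,    5.7]))]
tote_foot [(0.55, array([696.4,  -4.5,  -0.6])), (0.23, array([694. ,  -6.8,   6.4]))]
bell [(0.86, array([ 521.4, -349.2,   -3.8])), (0.36, array([535.1,  -1. ,   2.3]))]
bell_top [(0.45, array([ 519.9, -347.3,   74. ]))]
nut0 [(0.58, array([537. ,   1.4,   1.6])), (0.55, array([553.7,  82.1,   6.5])), (0.51, array([580.7,  49.6,   3.8])), (0.41, array([497.6,  34. ,   7.5]))]
pocket_block [(0.68, array([578. ,  21.1,   0.3])), (0.25, array([697.7,  -2.1,   0.8]))]
pocket_pair [(0.64, array([ 411.5, -480.4,   -0.1]))]
glue_bottle [(0.69, array([ 714.2, -383.9,    1. ])), (0.59, array([541.3, 358.2,   2.5]))]
spray_can [(0.56, array([684.2, 356.1,   0.8]))]
wrench [(0.5, array([338.6, 187.4,   2.2])), (0.25, array([698.6,  -4.2,  -0.5]))]
flange [(0.61, array([428.3, 514.6,   1. ]))]
marker_stick [(0.48, array([577.9,  22.6,   0.6])), (0.31, array([540.1,   0.2,   3.6]))]
top 
[... 425 characters left out ...]
 2.8])), (0.53, array([559.3,  80.3,   4.3])), (0.43, array([583.8,  44.4,   3.4])), (0.37, array([540.1,   1. ,   7.5]))]
pocket_block [(0.68, array([ 525. , -344. ,   77.1])), (0.67, array([548.2, 359. ,   5.7]))]
pocket_pair [(0.57, array([ 412.6, -482.9,    3.2]))]
glue_bottle [(0.58, array([ 716.7, -389.7,    2.6]))]
spray_can [(0.85, array([686.1, 352.3,  -0.7]))]
wrench [(0.81, array([346.2, 191.1,   5.7])), (0.74, array([582.9,  48.6,   1.9])), (0.61, array([ 526.7, -347.9,    4.7]))]
flange [(0.6, array([434.9, 515.6,   1.1]))]
marker_stick [(0.77, array([ 634.5, -341.9,    1.7])), (0.39, array([ 416.8, -483.4,    3.6]))]
1.5 [209.6 562.2 231.3] [180.    0.  159.6] 85.23716886351248
```

View pics/top0.png

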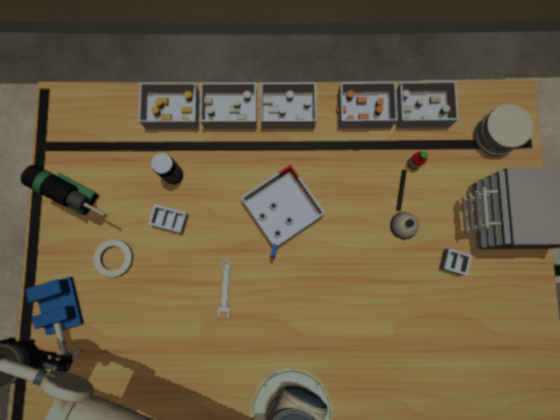

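View pics/scene0.png

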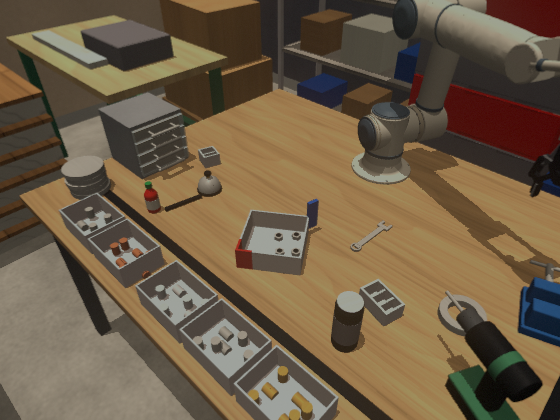

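Run:
```python
from h import *
np.set_printoptions(precision=1,suppress=True)
for n in("scene","top"):
    c=camera(n)
    p=c["pixels"].astype(int)
    hsv=cv2.cvtColor(c["pixels"],cv2.COLOR_RGB2HSV)
    m=((hsv[...,0]>95)&(hsv[...,0]<130)&(hsv[...,1]>120)&(hsv[...,2]>50)).astype(np.uint8)
    k,l,s,ce=cv2.connectedComponentsWithStats(m)
    for i in range(1,k):
        if s[i,4]>40:
            r=cv2.minAreaRect(np.argwhere(l==i)[:,::-1].astype(np.float32))
            print(n,s[i],r,ray(c,*ce[i],115),[ray(c,*q,115) for q in cv2.boxPoints(r)])
    for o in("bell_top","bell","tote_grip"):
        for d in pinpoint(n,o)[:1]+spot_in(n,o)[:1]: print(n,o,d["score"],W(c,d["position"]))
```

```text
scene [399  42  21  15 161] ((411.226806640625, 52.01030731201172), (11.981084823608398, 22.337617874145508), 66.03751373291016) [-922.  -428.8  115. ] [array([-860.6, -470.7,  115. ]), array([-1072.7,  -470.7,   115. ]), array([-927.2, -360.1,  115. ]), array([-734.2, -365.4,  115. ])]
scene [299  73  48  20 499] ((322.5517272949219, 82.62071228027344), (17.595062255859375, 44.38158416748047), 66.80140686035156) [-250.7 -487.3  115. ] [array([-170.3, -558.2,  115. ]), array([-470.4, -561.4,  115. ]), array([-331.1, -414.7,  115. ]), array([ -63.1, -423.2,  115. ])]
scene [543 179  17  10  64] ((551.72412109375, 182.6896514892578), (17.45536231994629, 5.570859909057617), 21.801406860351562) [-126.7  509.7  115. ] [array([-115.7,  489.7,  115. ]), array([-149.7,  484.8,  115. ]), array([-146.9,  532.1,  115. ]), array([-113.6,  536.2,  115. ])]
scene [533 277  27  19 283] ((546.75, 285.75), (29.09295082092285, 10.435514450073242), 18.43494987487793) [314.2 636.8 115. ] [array([339.5, 612.3, 115. ]), array([302.7, 607.1, 115. ]), array([288.4, 662.4, 115. ]), array([324.7, 666.2, 115. 
[... 860 characters left out ...]
), (47.425724029541016, 49.15571975708008), 72.6459732055664) [290.9 615.8 115. ] [array([342.4, 708.4, 115. ]), array([378.7, 590.2, 115. ]), array([260.4, 545.3, 115. ]), array([226. , 662.2, 115. ])]
top [ 25 280  37  23 498] ((42.88679122924805, 290.603759765625), (14.834939002990723, 35.713741302490234), 74.05460357666016) [343.3 658.3 115. ] [array([351. , 707.8, 115. ]), array([375.1, 621.4, 115. ]), array([337.6, 608. , 115. ]), array([313.8, 694.2, 115. ])]
top bell_top 0.38 [ 522.2 -343.4   78.1]
top bell_top 0.46 [553.1  80.2  20. ]
top bell 0.93 [ 522.3 -345.2    2.5]
top bell 0.97 [ 519.8 -335.6   42.1]
top tote_grip 0.9 [448.   44.6  96.4]
top tote_grip 0.87 [588.   16.2   5.5]
```

apply_moves(claw=[1,1,1,1,1,1,1,1,1,1,1,1,1,1,1,1,1,1,1,1], slide=[[1.3,-3.8,0],[1.3,-3.8,0],[1.3,-3.8,0],[1.3,-3.8,0],[1.3,-3.8,0],[1.3,-3.8,0],[1.3,-3.8,0],[1.3,-3.8,0],[1.3,-3.8,0],[1.3,-3.8,0],[1.3,-3.8,0],[1.3,-3.8,0],[1.3,-3.8,0],[1.3,-3.8,0],[1.3,-3.8,0],[1.3,-3.8,0],[1.3,-3.8,0],[1.3,-3.8,0],[1.3,-3.8,0],[1.3,-3.8,0]], turn=[[0,0,0],[0,0,0],[0,0,0],[0,0,0],[0,0,0],[0,0,0],[0,0,0],[0,0,0],[0,0,0],[0,0,0],[0,0,0.01],[0,0,0.02],[0,0,0.02],[0,0,0.02],[0,0,0.02],[0,0,0.02],[0,0,0.02],[0,0,0.02],[0,0,0.02],[0,0,0]], grip_force=20)

```text
t: 3.87
position: [469.8, -200.0, 231.5]
tool_rot: [-180.0, 0.0, 169.3]
force: [1.3, 0.7, 1.0]
grip_width: 0.3
gripper_force: 0.0
```

apply_moves(claw=[1,1,1,1,1,1,1,1,1,1], slide=[[1.3,-3.6,0],[1.3,-3.6,0],[1.3,-3.6,-1],[1.3,-3.7,-2],[0,0,-3],[0,0,-3],[0,0,-3],[0,0,-1.6],[0,0,0],[0,0,0]], turn=[[0,0,0],[0,0,0],[0,0,0],[0,0,0],[0,0,0],[0,0,0],[0,0,0],[0,0,0],[0,0,0],[0,0,0]])

```text
t: 4.7
position: [520.4, -340.5, 95.5]
tool_rot: [179.9, -0.1, 169.3]
force: [0.3, -0.6, 1.0]
grip_width: -0.1
gripper_force: 0.0
```

Run:
```python
from h import *
a=camera("scene");b=camera("top")
im=np.hstack([cv2.resize(a["pixels"][140:230,160:270],(400,327),interpolation=2),cv2.resize(b["pixels"][170:270,345:467],(400,327),interpolation=2)])
cv2.imwrite("pics/bell.png",im[:,:,::-1])
for n,c in(("scene",a),("top",b)):
    for o in("bell","bell_top"):
        for d in pinpoint(n,o)[:1]: print(n,o,d["score"],W(c,d["position"]).round(1))
```

```text
scene bell 0.85 [ 520.1 -347.4   -3.2]
scene bell_top 0.47 [ 518.6 -345.1   73.9]
top bell 0.56 [ 525.2 -347.3    1.7]
```

View pics/bell.png

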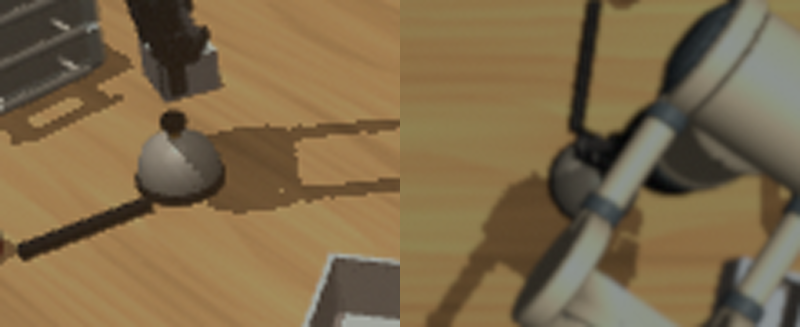

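The left crop (scene camera) shows the shut fingertips (173,92) right above the plunger (173,120). The right crop (top camera) is mostly hidden by the arm.

apply_moves(claw=[1,1,1,1,1,1,1,1], slide=[[0,-0.5,-0.8],[0,0,-0.8],[0,0,-0.5],[0,0,-0.4],[0,0,-0.3],[0,0,-0.2],[0,0,0],[0,0,0]], turn=[[0,0,0],[0,0,0],[0,0,0],[0,0,0],[0,0,0],[0,0,0],[0,0,0],[0,0,0]])

```text
t: 5.67
position: [520.7, -345.8, 66.8]
tool_rot: [-180.0, -0.0, 169.3]
force: [-2.9, 2.0, 4.6]
grip_width: 0.2
gripper_force: 2.2
```

apply_moves(claw=[1,1,1,1,1], slide=[[0,0,-0.15],[0,0,-0.15],[0,0,0],[0,0,0],[0,0,0]], turn=[[0,0,0],[0,0,0],[0,0,0],[0,0,0],[0,0,0]])

```text
t: 6.08
position: [521.1, -345.9, 64.2]
tool_rot: [-180.0, 0.1, 169.3]
force: [-3.2, 1.1, 6.0]
grip_width: -0.1
gripper_force: 2.9
```

apply_moves(claw=[1,1,1,1], slide=[[0,0,-0.1],[0,0,-0.1],[0,0,0],[0,0,0]], turn=[[0,0,0],[0,0,0],[0,0,0],[0,0,0]])

```text
t: 6.42
position: [521.2, -346.0, 63.9]
tool_rot: [-179.9, 0.1, 169.3]
force: [-6.0, 3.9, 12.5]
grip_width: -0.3
gripper_force: 6.4
```

apply_moves(claw=[1,1,1,1,-1,-1,-1,-1,-1], slide=[[0,0,1],[0,0,3],[0,0,4],[0,0,4],[-0.7,3.9,0],[-0.7,3.9,0],[-0.7,3.9,0],[-0.7,3.9,0],[0,0,0]], turn=[[0,0,0],[0,0,0],[0,0,0],[0,0,0],[0,0,0],[0,0,0],[0,0,0],[0,0,0],[0,0,0]])

```text
t: 7.17
position: [492.7, -184.0, 181.6]
tool_rot: [179.8, 0.0, 169.6]
force: [0.8, -0.6, 1.4]
grip_width: 60.9
gripper_force: 0.0
```

Run:
```python
from h import *
P={}
for n in("scene","top"):
  for k in range(3):
    c=camera(n)
    for o in("tote","tote_grip","tote_corner","tote_foot"):
        d=pinpoint(n,o)
        if d: P.setdefault((n,o),[]).append(np.r_[W(c,d[0]["position"]),d[0]["score"]*100])
  for o,v in P.items():
    if o[0]==n: print(o,np.array(v).round(1).tolist())
a=camera("scene");b=camera("top")
im=np.hstack([cv2.resize(a["pixels"][180:290,220:355],(400,327),interpolation=2),cv2.resize(b["pixels"][160:270,235:370],(400,327),interpolation=2)])
cv2.imwrite("pics/fin.png",im[:,:,::-1])
```

```text
('scene', 'tote') [[575.1, 25.1, 1.7, 97.0], [577.4, 25.4, -3.8, 95.0], [576.8, 21.8, -0.0, 73.0]]
('scene', 'tote_grip') [[447.3, 48.1, 94.5, 78.0], [447.0, 48.3, 94.8, 77.0], [445.4, 47.0, 94.4, 61.0]]
('scene', 'tote_corner') [[693.4, -2.9, 6.1, 69.0], [693.8, -6.0, 7.4, 64.0], [691.4, -6.3, 10.7, 71.0]]
('scene', 'tote_foot') [[696.3, -3.4, -1.6, 79.0], [699.6, -0.8, -3.3, 66.0], [695.6, -2.2, 1.2, 89.0]]
('top', 'tote') [[578.2, 20.0, 2.8, 55.0], [579.0, 17.3, 6.0, 55.0], [580.4, 16.5, 5.0, 91.0]]
('top', 'tote_grip') [[449.7, 44.2, 96.3, 61.0], [451.2, 46.4, 97.3, 85.0], [449.9, 43.7, 94.6, 69.0]]
('top', 'tote_corner') [[688.4, -1.5, 9.1, 85.0], [691.3, -3.3, 10.3, 97.0]]
('top', 'tote_foot') [[702.0, 0.9, 4.2, 59.0], [699.5, -1.5, 3.2, 57.0], [699.5, 0.5, 3.4, 61.0]]
```

View pics/fin.png

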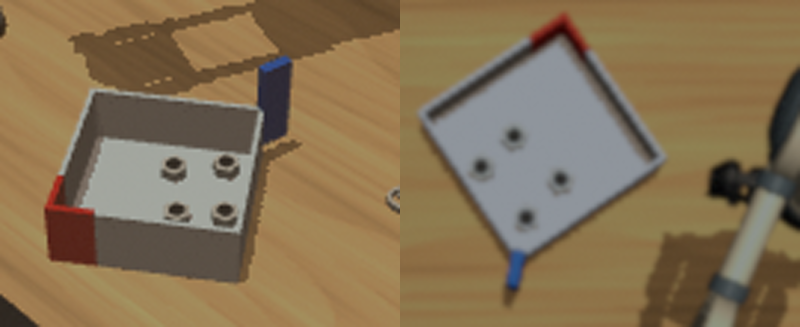

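The crops show the tote flat with all four nuts. The fin is at (275,98) in the left crop and (515,270) in the right, and the gripper is approaching clear of it.

apply_moves(claw=[-1,-1,-1,-1,-1,-1,-1,-1], slide=[[-0.8,3.9,0],[-0.8,3.9,0],[-0.8,3.9,0],[-0.8,3.9,0],[-0.8,3.9,0],[-0.8,3.7,0],[0,0,0],[0,0,0]], turn=[[0,0,0],[0,0,0],[0,0,0],[0,0,0],[0,0,0],[0,0,0],[0,0,0],[0,0,0]])

```text
t: 9.43
position: [444.6, 43.9, 181.7]
tool_rot: [180.0, 0.1, 169.5]
force: [0.3, -0.7, -0.4]
grip_width: 85.3
gripper_force: 0.0
```

apply_moves(claw=[-1,-1,-1,-1,-1,-1,1,1,1,1,1,1,1,1,1,1], slide=[[0.2,0.2,-2.5],[0,0,-2.5],[0,0,-2.5],[0,0,-2],[0,0,-1],[0,0,0],[0,0,0],[0,0,0],[0,0,0],[0,0,0],[0,0,0],[0,0,0],[0,0,0],[0,0,0],[0,0,0],[0,0,0]], turn=[[0,0,0],[0,0,0],[0,0,0],[0,0,0],[0,0,0],[0,0,0],[0,0,0],[0,0,0],[0,0,0],[0,0,0],[0,0,0],[0,0,0],[0,0,0],[0,0,0],[0,0,0],[0,0,0]], grip_force=12)

```text
t: 10.77
position: [447.2, 44.3, 77.0]
tool_rot: [180.0, 0.1, 169.3]
force: [-1.1, 0.7, 4.2]
grip_width: 11.8
gripper_force: 24.5
```

apply_moves(claw=[1,1,1,1,1,1,1,1,1,1,1,1], slide=[[0.18,-0.03,0.45],[0.18,-0.03,0.45],[0.18,-0.03,0.45],[0.18,-0.04,0.44],[0.18,-0.04,0.44],[0.22,-0.04,0.43],[0.22,-0.04,0.43],[0.22,-0.04,0.43],[0.22,-0.04,0.43],[0.22,-0.04,0.43],[0,0,0],[0,0,0]], turn=[[0,0,0],[0,0,0],[0,0,0],[0,0,0],[0,0,0],[0,0,0],[0,0,0],[0,0,0],[0,0,0],[0,0,0],[0,0,0],[0,0,0]])

```text
t: 11.77
position: [467.2, 40.5, 120.6]
tool_rot: [180.0, 0.0, 169.3]
force: [0.5, 0.0, -3.1]
grip_width: 11.6
gripper_force: 23.1
```

```bash
cat > chk.py <<'E'
from h import *
import sys
for n in("scene","top"):
    c=camera(n)
    for o in("tote","tote_grip","tote_corner","tote_foot","nut0"):
        d=pinpoint(n,o); m=4 if o=="nut0" else 1
        print(n,o,[(W(c,e["position"]).round().tolist(),round(e["score"],2)) for e in d[:m]])
a=camera("scene");b=camera("top")
im=np.hstack([cv2.resize(a["pixels"][170:290,215:355],(400,343),interpolation=2),cv2.resize(b["pixels"][150:270,225:365],(400,343),interpolation=2)])
cv2.imwrite("pics/"+sys.argv[1],im[:,:,::-1])
E
python3 chk.py t10.png
```

```text
scene tote [([574.0, 24.0, 21.0], 0.63)]
scene tote_grip [([466.0, 43.0, 138.0], 0.55)]
scene tote_corner [([694.0, -3.0, 9.0], 0.8)]
scene tote_foot [([697.0, 1.0, -2.0], 0.77)]
scene nut0 [([543.0, -6.0, 31.0], 0.52), ([511.0, 34.0, 41.0], 0.5), ([560.0, 82.0, 32.0], 0.48), ([587.0, 45.0, 23.0], 0.38)]
top tote [([581.0, 18.0, 22.0], 0.63)]
top tote_grip [([578.0, 18.0, 28.0], 0.16)]
top tote_corner [([689.0, -3.0, 9.0], 0.79)]
top tote_foot [([716.0, -388.0, 2.0], 0.65)]
top nut0 [([701.0, 2.0, 1.0], 0.58), ([613.0, 42.0, 18.0], 0.52), ([589.0, 73.0, 29.0], 0.43)]
```

View pics/t10.png

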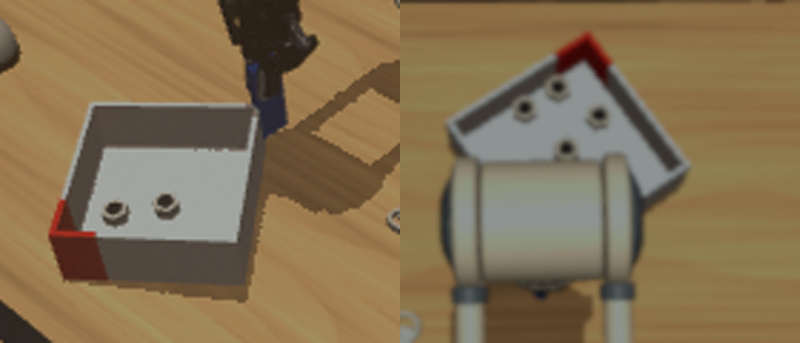

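The tote is tilted about 10° with its foot down and the fin pivoting in the pads. The nuts are already sliding towards the red corner, seen at (115,211) in the left crop and (557,87) in the right.

apply_moves(claw=[1,1,1,1,1,1,1,1,1,1,1,1,1,1,1,1,1], slide=[[0.26,-0.05,0.41],[0.26,-0.05,0.41],[0.26,-0.05,0.41],[0.26,-0.05,0.4],[0.26,-0.05,0.4],[0.29,-0.05,0.38],[0.29,-0.05,0.38],[0.29,-0.05,0.38],[0.29,-0.06,0.39],[0.29,-0.06,0.39],[0.32,-0.06,0.36],[0.32,-0.06,0.36],[0.32,-0.06,0.36],[0.32,-0.06,0.35],[0.32,-0.06,0.35],[0,0,0],[0,0,0]], turn=[[0,0,0],[0,0,0],[0,0,0],[0,0,0],[0,0,0],[0,0,0],[0,0,0],[0,0,0],[0,0,0],[0,0,0],[0,0,0],[0,0,0],[0,0,0],[0,0,0],[0,0,0],[0,0,0],[0,0,0]])

```text
t: 13.88
position: [510.7, 32.3, 177.8]
tool_rot: [180.0, 0.0, 169.3]
force: [-0.0, 0.3, -3.2]
grip_width: 11.6
gripper_force: 22.6
```

apply_moves(claw=[1,1,1,1,1,1,1,1,1,1,1,1,1,1,1], slide=[[0.35,-0.07,0.33],[0.35,-0.07,0.33],[0.35,-0.07,0.32],[0.35,-0.06,0.32],[0.35,-0.06,0.32],[0.38,-0.07,0.3],[0.38,-0.07,0.3],[0.38,-0.07,0.29],[0.37,-0.07,0.29],[0.37,-0.07,0.29],[0,0,0],[0,0,0],[0,0,0],[0,0,0],[0,0,0]], turn=[[0,0,0],[0,0,0],[0,0,0],[0,0,0],[0,0,0],[0,0,0],[0,0,0],[0,0,0],[0,0,0],[0,0,0],[0,0,0],[0,0,0],[0,0,0],[0,0,0],[0,0,0]])

```text
t: 15.13
position: [546.6, 25.5, 208.4]
tool_rot: [180.0, 0.0, 169.3]
force: [1.1, 0.0, -3.6]
grip_width: 11.8
gripper_force: 22.3
```

```bash
python3 chk.py t35.png
```

```text
scene tote [([693.0, -3.0, 10.0], 0.71)]
scene tote_grip [([544.0, 28.0, 226.0], 0.58)]
scene tote_corner [([694.0, -6.0, 10.0], 0.77)]
scene tote_foot [([693.0, 4.0, -3.0], 0.82)]
scene nut0 [([654.0, 2.0, 40.0], 0.61), ([670.0, -8.0, 20.0], 0.47)]
top tote [([343.0, 190.0, 7.0], 0.5)]
top tote_grip [([542.0, 26.0, 225.0], 0.85)]
top tote_corner []
top tote_foot []
top nut0 []
```

View pics/t35.png

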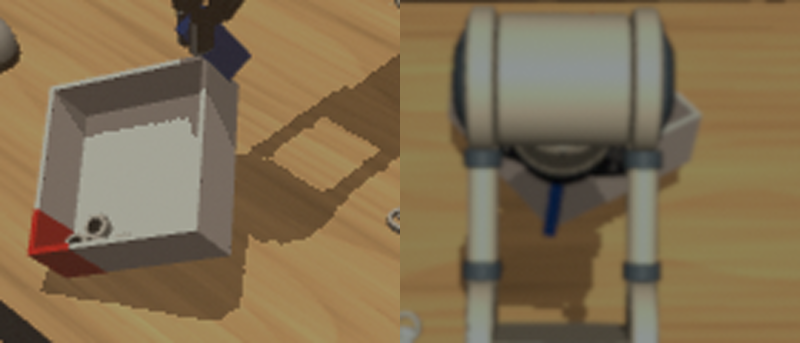

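The tote is at about 35° with its foot on the bench. Two nuts show at the red corner, at (98,225) and (75,240) in the left crop. The rest of the visible floor is empty, and the other two nuts are behind the near wall. I'll let it settle and check again.

apply_moves(claw=[1,1,1,1,1,1,1,1,1,1,1,1], slide=[[0,0,0],[0,0,0],[0,0,0],[0,0,0],[0,0,0],[0,0,0],[0,0,0],[0,0,0],[0,0,0],[0,0,0],[0,0,0],[0,0,0]], turn=[[0,0,0],[0,0,0],[0,0,0],[0,0,0],[0,0,0],[0,0,0],[0,0,0],[0,0,0],[0,0,0],[0,0,0],[0,0,0],[0,0,0]])

```text
t: 16.83
position: [546.7, 25.5, 208.4]
tool_rot: [-180.0, 0.0, 169.3]
force: [0.7, 0.8, -3.2]
grip_width: 11.9
gripper_force: 22.3
```

Run:
```python
from h import *
c=camera("scene"); save(c,"end.png")
# fin-long-edge check of tilt: project expected model points for tilt 30..40 against tote mask edge
m=[d for d in cut_out("scene","tote")][0]["pixels"]
R,_=cv2.Rodrigues(np.zeros(3))
u=np.array([.983,-.184,0]);v=np.array([.184,.983,0]);F=np.array([698.,-1,0])
K=np.array([[c["fx"],0,c["cx"]],[0,c["fy"],c["cy"]],[0,0,1.]])
Ti=np.linalg.inv(c["T"])
def proj(P):
    q=(Ti[:3,:3]@P.T).T+Ti[:3,3]; q=q*[1,-1,-1]
    return cv2.projectPoints(q,np.zeros(3),np.zeros(3),K,np.array([c["k1"],0,0,0.]))[0][:,0]
for t in range(29,42,2):
    a=np.radians(t); e=u*np.cos(a)-np.array([0,0,np.sin(a)]); n=u*np.sin(a)+np.array([0,0,np.cos(a)])
    M=np.zeros(m.shape,np.uint8)
    pts=[F+e*(x-124)+v*y+n*z for x,y in((124,0),(-124,0),(0,124),(0,-124)) for z in(0,65)]
    cv2.fillConvexPoly(M,cv2.convexHull(proj(np.array(pts)).astype(np.int32)),1)
    f=[F+e*(x-124)+v*y+n*z for x in(-118,-152) for y in(-6,6) for z in(0,115)]
    print(t,round((m&(M>0)).sum()/(m|(M>0)).sum(),3))
cv2.imwrite("pics/z.png",cv2.resize(c["pixels"][225:285,215:305],(780,520),interpolation=2)[:,:,::-1])
```

```text
29 0.865
31 0.905
33 0.919
35 0.915
37 0.877
39 0.852
41 0.808
```

View pics/z.png

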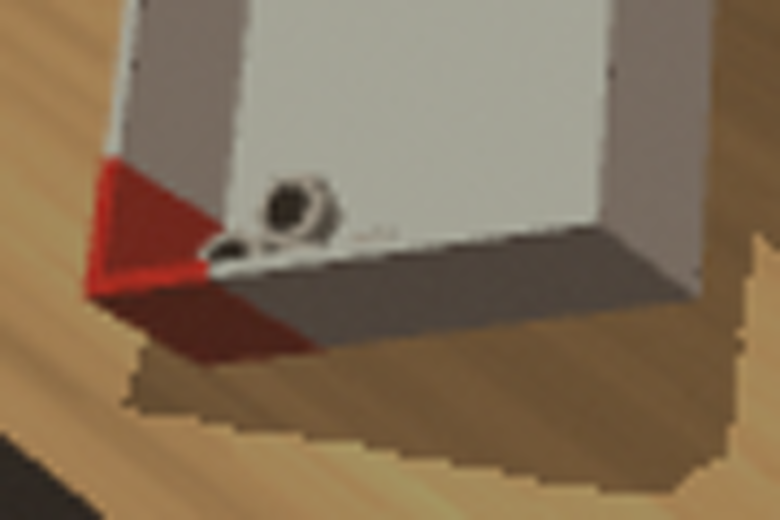

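View pics/end.png

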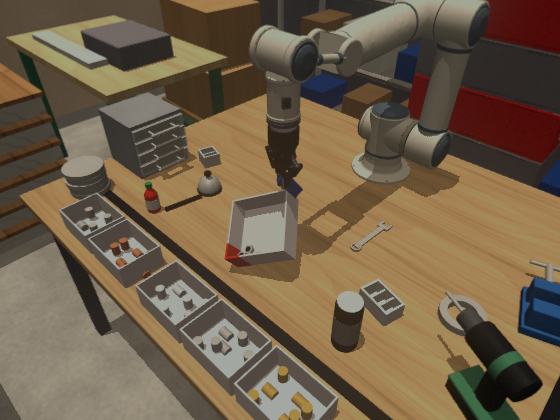

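The wrench, bell, bottle, can, blocks, stick and flange all look unmoved. In the zoomed crop two nuts show at (225,250) and (295,205), and the rim of a third just peeks over the wall at (375,233). I'll compute where these lie in the tote.

Run:
```python
from h import *
c=camera("scene")
u=np.array([.983,-.184,0]);v=np.array([.184,.983,0]);F=np.array([698.,-1,0])
a=np.radians(35); e=u*np.cos(a)-np.array([0,0,np.sin(a)]); n=u*np.sin(a)+np.array([0,0,np.cos(a)])
o=c["T"][:3,3]
for U,V in((225,250),(290,207),(375,233)):
    d=ray(c,215+U/8.667,225+V/8.667,0)-o
    s=((F+n*18-o)@n)/(d@n); p=o+d*s-F
    x,y=p@e,p@v   # wall distances from red inner corner
    print((U,V),"inward from the two walls:",round(-(x-y)/2**.5-5,1),round(-(x+y)/2**.5-5,1))
```

```text
(225, 250) inward from the two walls: 15.4 26.5
(290, 207) inward from the two walls: 38.2 38.0
(375, 233) inward from the two walls: 70.5 25.0
```

apply_moves(claw=[1,1,1,1,1,1,1,1,1,1,1,1,1,1], slide=[[0.07,-0.01,0],[0.07,-0.01,0],[0.07,-0.01,0.01],[0.07,-0.01,0.01],[0.07,-0.01,0.01],[0.07,-0.01,0.01],[0.07,-0.01,0.02],[0.07,-0.02,0.02],[0.06,-0.02,0.02],[0.06,-0.02,0.02],[0.06,-0.01,0.03],[0.06,-0.01,0.03],[0,0,0],[0,0,0]], turn=[[-0.007,-0.036,0],[-0.007,-0.036,0],[-0.007,-0.036,0],[-0.007,-0.036,0],[-0.007,-0.036,0],[-0.007,-0.036,0],[-0.007,-0.036,0],[-0.007,-0.036,0],[-0.007,-0.036,0],[-0.007,-0.036,0],[-0.007,-0.036,0],[-0.007,-0.036,0],[0,0,0],[0,0,0]])

```text
t: 18.15
position: [554.0, 24.2, 209.8]
tool_rot: [-179.9, 25.1, 169.3]
force: [-0.6, 0.6, -5.3]
grip_width: 12.0
gripper_force: 22.3
```

Run:
```python
from h import *
a=camera("scene");c=camera("top")
for o in("nut0","tote_corner","tote_foot"): print(o,[(W(c,e["position"]).round().tolist(),round(e["score"],2)) for e in pinpoint("top",o)[:5]])
im=np.hstack([cv2.resize(a["pixels"][170:290,215:355],(400,343),interpolation=2),cv2.resize(c["pixels"][150:246,232:344],(400,343),interpolation=2)])
cv2.imwrite("pics/lean.png",im[:,:,::-1])
```

```text
nut0 [([658.0, 40.0, 41.0], 0.6), ([655.0, 3.0, 34.0], 0.55), ([666.0, 19.0, 27.0], 0.45), ([541.0, 27.0, 226.0], 0.43), ([672.0, -6.0, 19.0], 0.39)]
tote_corner [([692.0, -2.0, 12.0], 0.91), ([524.0, -350.0, 3.0], 0.19)]
tote_foot [([697.0, 1.0, 0.0], 0.56), ([686.0, 353.0, -2.0], 0.55)]
```

View pics/lean.png

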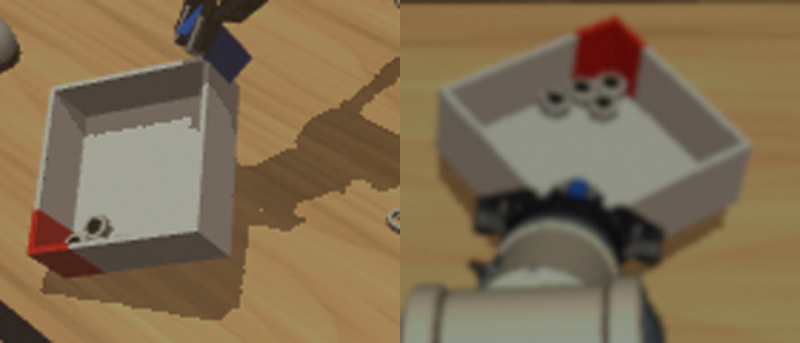

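The lean view (right crop) shows all four nuts touching in a cluster at the red corner, at about (555,98), (582,90), (610,83) and (603,103). I'll bring the wrist upright again to unload the foot pivot, then hand in.

apply_moves(claw=[1,1,1,1,1,1,1,1,1,1,1,1,1,1,1,1,1,1], slide=[[-0.06,0.01,-0.03],[-0.06,0.01,-0.03],[-0.06,0.02,-0.02],[-0.06,0.02,-0.02],[-0.07,0.02,-0.02],[-0.07,0.01,-0.02],[-0.07,0.01,-0.01],[-0.07,0.01,-0.01],[-0.07,0.01,-0.01],[-0.07,0.01,-0.01],[-0.07,0.01,0],[-0.07,0.01,0],[0,0,0],[0,0,0],[0,0,0],[0,0,0],[0,0,0],[0,0,0]], turn=[[0.007,0.036,0],[0.007,0.036,0],[0.007,0.036,0],[0.007,0.036,0],[0.007,0.036,0],[0.007,0.036,0],[0.007,0.036,0],[0.007,0.036,0],[0.007,0.036,0],[0.007,0.036,0],[0.007,0.036,0],[0.007,0.036,0],[0,0,0],[0,0,0],[0,0,0],[0,0,0],[0,0,0],[0,0,0]])

```text
t: 19.9
position: [546.6, 25.5, 208.4]
tool_rot: [-180.0, 0.0, 169.3]
force: [-0.2, -0.1, -0.6]
grip_width: 12.0
gripper_force: 22.0
```

Run:
```python
from h import *
c=camera("scene")
for o in("nut0","tote_grip","tote_corner","tote_foot"): print(o,[(W(c,e["position"]).round().tolist(),round(e["score"],2)) for e in pinpoint("scene",o)[:2]])
o=ctrl.get_obs();print(o["t"],o["position"],o["force"],o["grip_width"],np.abs(o["qvel"]).max())
print(ctrl.hand_in())
```

```text
nut0 [([694.0, -7.0, 12.0], 0.67), ([670.0, -7.0, 17.0], 0.6)]
tote_grip [([541.0, 30.0, 228.0], 0.82)]
tote_corner [([694.0, -3.0, 9.0], 0.56)]
tote_foot [([695.0, 1.0, -1.0], 0.71), ([710.0, -385.0, 2.0], 0.43)]
20.15 [546.62889133  25.4998013  208.42679464] [ 0.32205356 -0.03468432 -0.73011884] 11.529063574094431 0.13675296569072254
the job is handed in; nothing more can be done
None
```

I pressed the bell to its stop, then tilted the tote to about 35° with all four nuts clustered in the red corner, and handed the job in at about 20 s with the tote still held steady; no verdict came back.

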